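# Reset the depth stop of a dish press

### The job

The depth stop of the dish press has to be reset. Loosen the jam nut by swinging its lever counter-clockwise (seen from above) by at least 15 degrees, turn the blue bar head of the adjuster screw counter-clockwise until its pointed end points at the red tab on the dial, then swing the lever back clockwise until the nut is snug again: feel for it, because it will not come tight at the old place, and do not overtighten it (stay under 20 N at the lever's end). Leave the press alone after that, with the head still pointing at the tab, and do not disturb the things lying around.

Things in the scene. Friction and masses are not known exactly. Their poses are not given: they have to be found in the camera images.
- head_centre (a point): Centre of the blue bar head of the adjuster screw, on the vertical axis of screw and nut, z 143 mm. Bar 12 mm thick, z 128 to 158 mm; along the point's x axis (pointing direction, white line on top) from -22 to +30 mm, then a point to +38. Grasp it across the 12 mm from above. The nut's hub and lever end 11 mm below it; under them is a white dial, 104 mm across, top at z 98 mm. The press is fixed.
- pointer (a point): Tip of the bar head's pointed end, 38 mm from the axis.
- tab_mark (a point): Point on the red tab (10 mm wide, on the dial, z 98 to 103 mm), 38 mm from the axis; when the head points at the tab, this point and the pointer have the same x, y. At the start the tab is 0.45 to 1.05 rad counter-clockwise (seen from above) of the pointer. It stays where it is.
- lever_post (a point): Middle of the black upright post at the end of the nut's steel lever, which reaches towards the robot: 17 mm thick, z 104 to 134 mm, 85 mm from the axis; the point's x axis points to the axis. Around and under the post is free space down to the base plate (top at z 14 mm). Push it from either side with closed fingers, or pinch it.
- nut (a joint): Angle of jam nut and lever, rad: 0 at the start (tight), grows counter-clockwise from above (looser), range -0.7 to 0.9. Runs free with about 6 N at the post and stays where left. Clockwise it meets its seat, then stiffens by about 1.5 N per mm at the post. The more the screw was turned, the further past the old place (below 0, by an amount not given, up to 0.35) it seats: feel for it.
- screw (a joint): Angle of the adjuster screw, rad; 0 at the start, grows counter-clockwise seen from above, range -0.3 to 1.8. With the nut loose it turns with about 0.2 N m and stays where it is left; the tight nut clamps it, so loosen the nut first.
- washer (a joint): Compression of the hidden spring washer that the nut squeezes, m: about 0.0004 at the start, 0 when loose, over 0.0003 when tight (too small to read through the noise). Tightening with 12 to 18 N at the post is right and leaves about 0.0008 after letting go. Over 0.0030, reached at about 23 N, the nut is overtightened and the washer spoilt.
- dish: Loose petri dish with lid, 102 mm across, 17 mm high; a bystander.
- marker: Loose grey marker pen, 126 mm long, lying; a bystander.
- lamp: Loose small steel spirit lamp, unlit, 72x79x67 mm; a bystander.
- forceps: Loose steel forceps, 140 mm long, lying; a bystander.

How it is judged:
On the way, in this order (a step that is already met when the one before it is completed fails the run):
1. the jam nut is loosened by 15 degrees or more (0.24 rad) while the screw still stands as found (within 0.1 rad) (value of joint nut above 0.24 rad and value of joint screw between -0.1 and 0.1 rad), for 0.2 s.
2. with the nut loose, the screw's pointer is turned to within 5 mm of the red tab's mark (seen from above) (horizontal distance between pointer and tab_mark below 0.005 m and value of joint washer below 0.0001 m), for 0.2 s.
At the end, for the whole second after the job is handed in: The jam nut is tight (spring washer compressed by more than 0.3 mm) and stays so, the screw's pointer is within 5 mm of the red tab's mark seen from above, and nut and screw are at rest (value of joint washer above 0.0003 m and horizontal distance between pointer and tab_mark below 0.005 m and velocity of joint nut between -0.05 and 0.05 rad/s and velocity of joint screw between -0.05 and 0.05 rad/s); the robot touches nothing.
It fails at once if the nut is overtightened (spring washer compressed by more than 3.0 mm, about 23 N at the lever's post) (value of joint washer above 0.003 m).
It fails at once if a bystander (dish, marker, lamp, forceps) is moved by more than 15 mm (distance of any of dish, marker, lamp, forceps from where it was at the start of the episode above 0.015 m).
It also fails if it takes over 64 s, if anything falls off the work surface, if the arm or the gripper's body presses on something with over 40 N, if the wrist force passes 120 N, or if a joint passes its speed limit or range.

### The arm

A 7-joint arm with a two-finger parallel gripper is mounted at the origin on a cart in front of the work surface, level with it; the furniture and walls round the work are solid. World frame = base frame: x ahead of the robot, y to its left, z up, the work surface at z = 0. Lengths are in m, angles in rad, forces in N, time in s.
With the tool pointing down it reaches from about 0.4 to 0.9 m from the base axis. Payload 5.5 kg.
Tool frame: the origin (TCP) lies at the very end of the fingers, on their centre line; the grasp point (between the pads) lies 19 mm behind it; z points along the fingers, y is the line along which they close (so a half turn about z gives the same grasp; the last joint's range is limited). The gripper opens to 85 mm and grips with 20 to 120 N. Pads are 22 mm wide; open, the fingers measure 114 mm over their backs; the gripper's body (76 mm by 85 mm) begins 54 mm behind the grasp point. The pads swing forward as they close: fully open they stand 13 mm farther back than shut.
Start: joints at [-0.848, 0.501, -0.427, 1.55, 0.221, 1.138, -0.21], TCP at [0.288, 0.583, 0.231] pointing down, gripper open.
Joint ranges: [-2.88, 2.88], [-0.31, 2.03], [-1.54, 1.56], [0.2, 2.42], [-1.41, 4.55], [0.19, 2.02], [-2.57, 2.57]. Speed limits (rad/s): [2.57, 2.57, 3.14, 3.14, 3.14, 3.14, 3.14].

### API

Orientations are given as a unit quaternion [x, y, z, w].
In Python, from station import ctrl gives the robot as it stands.
- The arm moves only by the shell command python3 -m jog 'ROWS' [FORCE]. ROWS is JSON, a list of rows, each a list of 5 numbers: the shift along the tool's x, y, z in m, then the turn about the tool's z in rad, then the finger opening in m, from 0 to 0.0854. In form: [[tx, ty, tz, twist, fingers], ...]. A call has 1 to 10 rows; each row is the pose to reach, as a shift and turn from the pose commanded when the call began, along the tool's axes at that moment; what a row does not reach only later rows make up. A row lasts 1/8 s, in which the tool goes at most 62.5 mm and 10.7 degrees, less where a joint would pass 70% of its speed; a pose out of reach is approached as far as the arm can. A call with a gripper value outside its range is refused whole. The fingers move at their own pace and stop on an object; FORCE is the grip in N (left out, the last holds). Time passes only in rows, so rows that repeat a pose let the fingers close. It gives the time, the measured TCP pose, the force, the opening and the grip force at its end, in the units of the state.
- ctrl.observe(): the state, without advancing time (a new reading comes with each control period).
- ctrl.snapshot(name): name is "scene" or "top"; returns a dict with "frame" (400x640x3 uint8, blue, green, red), "fx", "fy", "cx", "cy" (pixels), "camera_from_world" (4x4, takes a point from world to camera coordinates). Camera axes: x right, y down, z forward; pixel columns grow to the right and rows downward; lengths in m; the calibration is good to about 2 mm. A picture is of the moment at which its call begins. There is no depth.
- ctrl.hand_in(): hands the job in; it is judged then, once.
The state is a dict: "clock": time; "joint_pos": joint angles; "qd": joint speeds; "tau": joint torques, N m; "tcp_pos": TCP position; "orientation": TCP orientation; "contact_force": force on the tool from outside, world axes, zero at the start; "ft_torque": the same for the moment, N m; "gripper_width": finger opening in m; "grip_force": force on a finger pad.
Only numpy, scipy, OpenCV 4.12 (cv2) and the standard library are available. Lean on these libraries where they do the work, as an engineer would, in place of code of your own. Each camera call takes 0.05 s, during which the arm holds its last target. There are 200 camera calls.

## Working session

There is one attempt and no reset: what is moved stays moved. The work goes in short steps, Python scripts to look and compute and a shell command to move; the robot and the scene stay as the last step left them, time stands still between calls to the robot, and variables do not carry over. Pictures are saved under pics/ and viewed, at most 10 in all, crops included, and the job is handed in when it is done.

```bash
mkdir -p pics; ls; python3 - <<'E'
from station import ctrl
import cv2,numpy as np
s=ctrl.observe()
for k in("clock","tcp_pos","orientation","contact_force","gripper_width","grip_force"):print(k,np.round(s[k],4))
for n in("scene","top"):
    d=ctrl.snapshot(n);cv2.imwrite(f"pics/{n}0.png",d["frame"])
    M=np.array(d["camera_from_world"]);print(n,d["fx"],d["cx"],d["cy"]);print(M.round(3), (-M[:3,:3].T@M[:3,3]).round(3))
E
```

```text
pics
clock 0.0
tcp_pos [0.2882 0.5818 0.2302]
orientation [ 2.279e-01  9.737e-01 -1.000e-03 -2.000e-04]
contact_force [ 0.0479 -0.0468  0.3148]
gripper_width 0.0854
grip_force 0.0
scene 494.3683177695985 323.2568916898962 193.32445173216644
[[-0.431 -0.902  0.016  0.323]
 [-0.448  0.198 -0.872  0.316]
 [ 0.783 -0.383 -0.49   0.703]
 [ 0.     0.     0.     1.   ]] [-0.27   0.498  0.614]
top 495.85150399654583 316.19168174531416 193.97270778249438
[[ 0.299 -0.954 -0.005 -0.025]
 [-0.886 -0.276 -0.373  0.502]
 [ 0.355  0.116 -0.928  0.945]
 [ 0.     0.     0.     1.   ]] [0.117 0.004 1.064]
```

View pics/scene0.png

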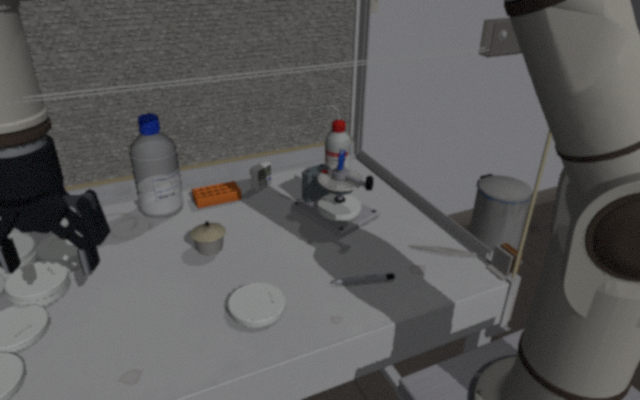

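View pics/top0.png

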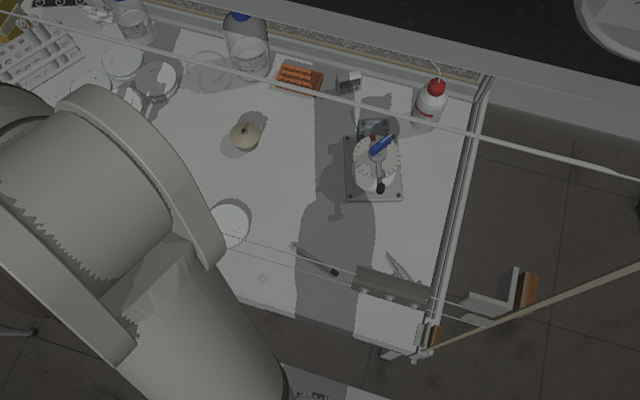

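The scene view shows the press at about (340,190), with its post at (368,183). In the top view the press is at (378,155), the blue head at (380,146), and the black post at (380,187). The lamp, dish, marker and forceps are all clear of it. Next I'll zoom in and measure.

```bash
cat > h.py <<'E'
from station import ctrl
import cv2,numpy as np
def ray(d,u,v,z):
    M=np.array(d["camera_from_world"]);R,t=M[:3,:3],M[:3,3];c=-R.T@t
    r=R.T@np.array([(u-d["cx"])/d["fx"],(v-d["cy"])/d["fy"],1]);return c+r*(z-c[2])/r[2]
def proj(d,p):
    q=np.array(d["camera_from_world"])@np.r_[p,1];return np.array([d["fx"]*q[0]/q[2]+d["cx"],d["fy"]*q[1]/q[2]+d["cy"]])
def masks(d):
    f=d["frame"].astype(int);b,g,r=f[...,0],f[...,1],f[...,2]
    return dict(blue=(b>r+40)&(b>g+25),red=(r>b+35)&(r>g+35),black=(f.max(2)<45))
def find(d,box):
    x0,y0,x1,y1=box;out={}
    for k,m in masks(d).items():
        s=np.zeros(m.shape,np.uint8);s[y0:y1,x0:x1]=m[y0:y1,x0:x1]
        n,l,st,c=cv2.connectedComponentsWithStats(s);out[k]=[(st[i,4],c[i].round(1),st[i,:4].tolist()) for i in range(1,n) if st[i,4]>3]
    return out
BOX=dict(top=(335,110,410,205),scene=(290,140,385,235))
def crop(d,n,name,k=7):
    x0,y0,x1,y1=BOX[n];cv2.imwrite(name,cv2.resize(d["frame"][y0:y1,x0:x1],None,fx=k-1,fy=k-1,interpolation=cv2.INTER_CUBIC))
E
python3 - <<'E'
from h import *
ims=[]
for n in("top","scene"):
    d=ctrl.snapshot(n);o=find(d,BOX[n]);print(n)
    for k in o:
        for a in o[k]:print(k,a, ray(d,*a[1],dict(blue=.158 if n=="top" else .143,red=.103,black=.134 if n=="top" else .119)[k]).round(4))
    x0,y0,x1,y1=BOX[n];ims.append(cv2.resize(d["frame"][y0:y0+95,x0:x0+75 if n=="top" else x0+90],None,fx=4.8,fy=6 if 0 else 4.8,interpolation=cv2.INTER_CUBIC))
cv2.imwrite("pics/c1.png",np.hstack(ims));print([i.shape for i in ims])
E
```

```text
top
blue (np.int32(174), array([379.7, 145.5]), [370, 134, 22, 22]) [0.6038 0.0257 0.158 ]
red (np.int32(17), array([372.1, 136.8]), [370, 134, 5, 6]) [0.6491 0.0483 0.103 ]
black (np.int32(4), array([383.2, 123.2]), [383, 122, 2, 3]) [0.6708 0.0327 0.134 ]
black (np.int32(22), array([358.9, 136.1]), [357, 130, 7, 12]) [0.6253 0.074  0.134 ]
black (np.int32(7), array([347. , 137.7]), [346, 137, 3, 3]) [0.6141 0.097  0.134 ]
black (np.int32(4), array([393., 137.]), [392, 136, 3, 3]) [0.6446 0.0045 0.134 ]
black (np.int32(67), array([380. , 188.1]), [377, 183, 8, 11]) [0.5229 0.0011 0.134 ]
black (np.int32(8), array([350.1, 195.9]), [349, 195, 3, 3]) [0.4885 0.0543 0.134 ]
scene
blue (np.int32(85), array([341. , 160.4]), [338, 151, 7, 19]) [0.6027 0.0298 0.143 ]
red (np.int32(19), array([333.8, 154.3]), [330, 153, 8, 4]) [ 0.7147 -0.0096  0.103 ]
red (np.int32(9), array([324., 171.]), [322, 170, 5, 3]) [0.6422 0.0518 0.103 ]
black (np.int32(22), array([322.4, 167.1]), [319, 165, 8, 6]) [0.6327 0.0607 0.119 ]
black (np.int32(4), array([304.5, 176.2]), [304, 175, 2, 3]) [0.608  0.1156 0.119 ]
black (np.int32(340), array([313.6, 190.5]), [303, 177, 27, 24]) [0.5416 0.1241 0.119 ]
black (np.int32(73), array([368.5, 183. ]), [365, 177, 8, 13]) [0.5243 0.0034 0.119 ]
black (np.int32(22), array([338.2, 199.8]), [335, 197, 9, 5]) [0.4868 0.095  0.119 ]
black (np.int32(9), array([296.3, 203.2]), [295, 202, 4, 3]) [0.5084 0.1767 0.119 ]
black (np.int32(12), array([340.5, 228. ]), [339, 227, 4, 3]) [0.3938 0.1377 0.119 ]
[(456, 360, 3), (456, 432, 3)]
```

View pics/c1.png

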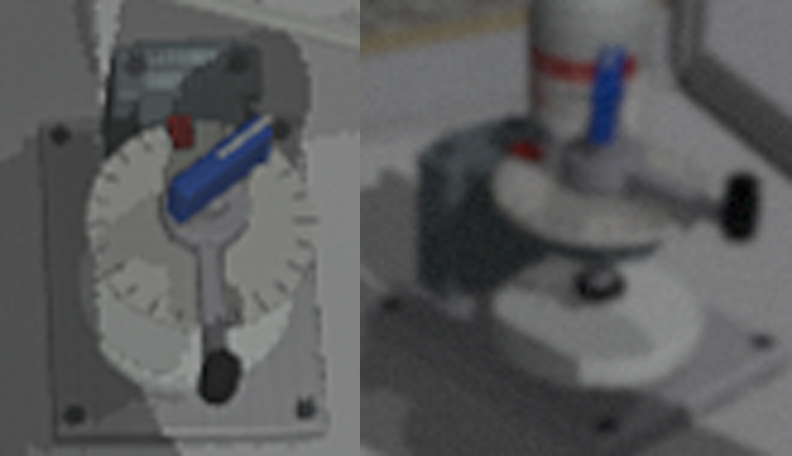

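The crop shows the red tab at top-view pixel (372.4,137), the bar's tail near (371,153) and its tip near (391,137). The post is at (380,188) with its lever towards the robot. I'll now triangulate these points.

```bash
cat >> h.py <<'E'
def tri(ps):  # [(d,u,v)...] least-squares intersection of rays
    A=np.zeros((3,3));b=np.zeros(3)
    for d,u,v in ps:
        p=ray(d,u,v,0);q=ray(d,u,v,.2);r=(q-p)/np.linalg.norm(q-p);P=np.eye(3)-np.outer(r,r);A+=P;b+=P@p
    return np.linalg.solve(A,b)
def hullc(m,box):
    x0,y0,x1,y1=box;s=np.zeros(m.shape,np.uint8);s[y0:y1,x0:x1]=m[y0:y1,x0:x1]
    n,l,st,c=cv2.connectedComponentsWithStats(s);i=1+st[1:,4].argmax()
    h=cv2.convexHull(np.argwhere(l==i)[:,::-1].astype(np.int32));mm=cv2.moments(h)
    return np.array([mm["m10"],mm["m01"]])/mm["m00"],h[:,0]
def press():
    t,s=ctrl.snapshot("top"),ctrl.snapshot("scene");mt,ms=masks(t),masks(s)
    bt,ht=hullc(mt["blue"],(355,125,405,165));bs,_=hullc(ms["blue"],(325,148,360,178))
    return t,s,mt,ms,bt,bs,ht
E
python3 - <<'E'
from h import *
t,s,mt,ms,bt,bs,ht=press()
B=tri([(t,*bt),(s,*bs)]);print("bar c",bt,bs,B.round(4),ray(t,*bt,.143).round(4))
P=tri([(t,380,188.1),(s,368.5,183)]);print("post",P.round(4),ray(t,380,188.1,.121).round(4))
f=t["frame"].astype(int)
print("tab",ray(t,372.1,136.8,.103).round(4))
# white line
w=[(u,v) for v in range(130,160) for u in range(366,395) if f[v,u].min()>105 and cv2.pointPolygonTest(ht.astype(np.float32).reshape(-1,1,2),(u,v),True)>-1]
W=np.array([ray(t,u,v,.158)[:2] for u,v in w]);print(len(w),w[:12])
if len(w)>3:
    c=W.mean(0);vx=np.linalg.svd(W-c)[2][0];print("line",c.round(4),W.min(0).round(4),W.max(0).round(4),np.arctan2(*vx[::-1]))
print("hull",[(h.tolist(),ray(t,*h,.158)[:2].round(3).tolist()) for h in ht])
for x in((353.3,155.8),(400,155.8),(376,134)):print("dial",x,ray(t,*x,.098).round(4))
E
```

```text
bar c [380.37586806 144.55555556] [341.10569106 159.98373984] [0.6159 0.0242 0.1379] [0.6144 0.0253 0.143 ]
post [5.304e-01 5.000e-04 1.157e-01] [0.5286 0.001  0.121 ]
tab [0.6491 0.0483 0.103 ]
8 [(389, 135), (390, 135), (388, 136), (385, 138), (384, 139), (383, 140), (381, 141), (388, 145)]
line [0.623  0.0173] [0.6099 0.0097] [0.6336 0.0258] 2.8115731947682114
hull [([391, 138], [0.627, 0.008]), ([390, 141], [0.62, 0.008]), ([389, 143], [0.615, 0.009]), ([376, 153], [0.585, 0.029]), ([373, 155], [0.579, 0.033]), ([372, 155], [0.578, 0.035]), ([370, 153], [0.581, 0.04]), ([370, 152], [0.584, 0.041]), ([371, 147], [0.595, 0.042]), ([372, 146], [0.598, 0.04]), ([386, 135], [0.631, 0.019]), ([388, 134], [0.635, 0.016]), ([391, 137], [0.63, 0.008])]
dial (353.3, 155.8) [0.5949 0.0753 0.098 ]
dial (400, 155.8) [ 0.6248 -0.0212  0.098 ]
dial (376, 134) [0.6611 0.0421 0.098 ]
```

Measurements agree:
- **Axis:** about (0.610, 0.0275). The bar centroid and the dial midpoint give the same point.
- **Post:** (0.530, 0.001), 84 mm from the axis against 85 expected.
- **Bar:** points at about -0.57 rad.
- **Tab:** at about +0.5 rad.

I'll move next to the post on its +y side, high up, with the fingers closed.

```bash
python3 -m jog '[[-0.045,-0.039,0,-0.08,0],[-0.09,-0.078,0,-0.16,0],[-0.135,-0.117,0,-0.24,0],[-0.18,-0.156,0,-0.32,0],[-0.225,-0.195,0,-0.4,0],[-0.27,-0.234,0,-0.48,0],[-0.315,-0.273,0,-0.56,0],[-0.36,-0.311,0,-0.64,0],[-0.405,-0.35,0,-0.72,0],[-0.45,-0.389,0,-0.79,0]]'; python3 -m jog '[[0,0,0,0,0],[0,0,0,0,0]]'
python3 - <<'E'
from h import *
s=ctrl.observe();print(s["clock"],s["tcp_pos"],s["orientation"],s["contact_force"],s["joint_pos"],s["gripper_width"])
t,sc=ctrl.snapshot("top"),ctrl.snapshot("scene")
for p in((430,330),(487,80)):print("wall",ray(t,*p,0).round(3))
cv2.imwrite("pics/s2.png",np.hstack([cv2.resize(x["frame"][60:360,250:550],(400,400)) for x in(t,)]+[cv2.resize(sc["frame"][50:350,190:490],(400,400))]))
E
```

```text
clock: 1.55
tcp_pos: [0.5197, 0.0324, 0.2317]
orientation: [-0.166, 0.986, -0.0, 0.0]
contact_force: [0.4, 0.5, 0.7]
gripper_width: 0.0002
grip_force: 0.0
clock: 1.8
tcp_pos: [0.5188, 0.0347, 0.2312]
orientation: [-0.164, 0.986, 0.0, -0.0]
contact_force: [-0.1, 0.7, -0.2]
gripper_width: -0.0001
grip_force: 0.0
1.8 [0.51881505 0.03473234 0.23119769] [-1.63987378e-01  9.86462345e-01  3.98287736e-04 -1.53053137e-04] [-0.05575479  0.72180618 -0.17752677] [ 0.14869204  0.25320043 -0.3108747   1.8780547   0.08889426  1.02407184
  1.70106114] -7.481445392716253e-05
wall [ 0.303 -0.18   0.   ]
wall [ 0.95  -0.184  0.   ]
```

View pics/s2.png

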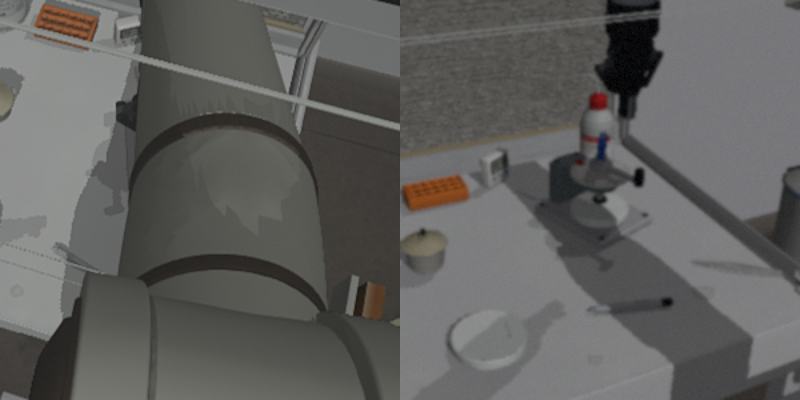

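The scene view shows the gripper hanging over the press, with nothing disturbed. The arm hides the press in the top view. Next: descend beside the post and push along tool -y.

```bash
python3 -m jog '[[0,0,0.04,0,0],[0,0,0.08,0,0],[0,0,0.122,0,0],[0,0,0.122,0,0],[0,-0.004,0.122,0,0],[0,-0.008,0.122,0,0],[0,-0.011,0.122,0,0],[0,-0.014,0.122,0,0],[0,-0.017,0.122,0,0],[0,-0.02,0.122,0,0]]'
```

```text
clock: 3.15
tcp_pos: [0.5255, 0.0171, 0.1099]
orientation: [-0.165, 0.986, 0.001, 0.0]
contact_force: [-2.6, 4.9, 4.5]
gripper_width: -0.0004
grip_force: 3.1
```

```bash
python3 -m jog '[[0.0005,-0.004,0,-0.05,0],[0.001,-0.008,0,-0.09,0],[0.0015,-0.0115,0,-0.135,0],[0.0018,-0.0145,0,-0.17,0],[0.0017,-0.018,0,-0.21,0],[0.0015,-0.0215,0,-0.255,0],[0.001,-0.025,0,-0.295,0],[0.001,-0.029,0,-0.34,0],[0.0006,-0.032,0,-0.38,0],[0.0006,-0.032,0,-0.38,0]]'
python3 - <<'E'
from h import *
sc=ctrl.snapshot("scene");o=find(sc,(325,140,400,235));print(o["blue"],o["black"])
for a in o["black"]:print(ray(sc,*a[1],.119).round(4))
x0,y0=290,130;cv2.imwrite("pics/s3.png",cv2.resize(sc["frame"][y0:y0+100,x0:x0+110],None,fx=5,fy=5,interpolation=cv2.INTER_CUBIC))
E
```

```text
clock: 4.4
tcp_pos: [0.5355, -0.0139, 0.1096]
orientation: [-0.348, 0.937, 0.001, 0.0]
contact_force: [-1.0, 4.4, 2.7]
gripper_width: 0.0002
grip_force: 2.2
[(np.int32(49), array([340.5, 161.1]), [339, 154, 5, 15])] [(np.int32(704), array([373.9, 157.1]), [360, 140, 29, 44]), (np.int32(16), array([326.8, 191.1]), [325, 189, 7, 5]), (np.int32(15), array([340.3, 193. ]), [335, 192, 12, 3]), (np.int32(33), array([338.9, 199.8]), [335, 197, 9, 6]), (np.int32(11), array([341., 228.]), [339, 227, 5, 3])]
[ 0.6321 -0.0737  0.119 ]
[0.5283 0.1002 0.119 ]
[0.5099 0.0784 0.119 ]
[0.4862 0.0937 0.119 ]
[0.3934 0.1369 0.119 ]
```

View pics/s3.png

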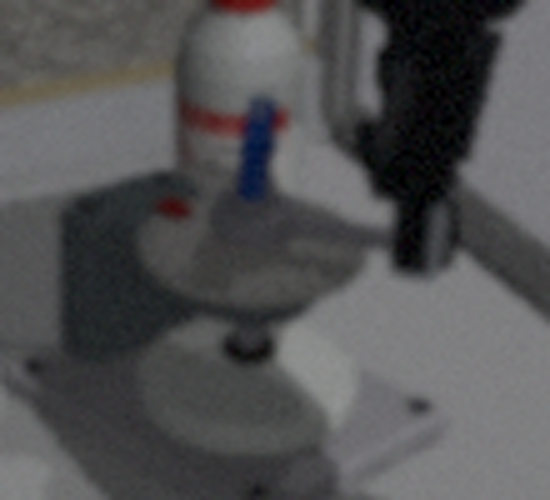

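Contact held all the way round. The nut is at about 0.38 rad, and the lever is now behind the finger. Next I'll back off, rise, and go over the head with the fingers open and square across the bar.

```bash
python3 -m jog '[[0,0.015,0,0,0],[0,0.015,-0.045,0,0],[0,0.015,-0.09,0,0.03],[-0.03,0,-0.09,0.18,0.0854],[-0.06,-0.01,-0.09,0.36,0.0854],[-0.0835,-0.0172,-0.09,0.54,0.0854],[-0.0835,-0.0172,-0.09,0.72,0.0854],[-0.0835,-0.0172,-0.09,0.9,0.0854],[-0.0835,-0.0172,-0.09,1.08,0.0854],[-0.0835,-0.0172,-0.09,1.26,0.0854]]';python3 -m jog '[[0,0,0,0.02,0.0854],[0,0,0,0.02,0.0854]]'
python3 - <<'E'
from h import *
s=ctrl.observe();print(s["joint_pos"])
sc=ctrl.snapshot("scene");o=find(sc,(325,140,400,235));print(o["blue"],o["black"])
for a in o["black"]:print(ray(sc,*a[1],.119).round(4))
E
```

```text
clock: 5.7
tcp_pos: [0.6089, 0.0257, 0.1987]
orientation: [0.275, 0.962, -0.001, -0.0]
contact_force: [0.3, -0.3, 0.4]
gripper_width: 0.0852
grip_force: 0.0
clock: 5.95
tcp_pos: [0.6095, 0.0261, 0.1991]
orientation: [0.28, 0.96, -0.0, -0.0]
contact_force: [0.2, 0.3, -0.5]
gripper_width: 0.0852
grip_force: 0.0
[ 0.01537873  0.4320622  -0.1340595   1.69503592  0.06628742  1.0194118
  0.86254401]
[(np.int32(46), array([340.4, 161.1]), [339, 154, 4, 15])] [(np.int32(85), array([377.7, 175.3]), [374, 169, 8, 14]), (np.int32(18), array([326.9, 191.1]), [325, 189, 7, 5]), (np.int32(10), array([338.1, 193.1]), [336, 192, 5, 3]), (np.int32(31), array([338.4, 199.6]), [335, 197, 9, 6]), (np.int32(13), array([341., 228.]), [339, 227, 5, 3])]
[ 0.5474 -0.0333  0.119 ]
[0.5282 0.1001 0.119 ]
[0.5113 0.0827 0.119 ]
[0.4874 0.0943 0.119 ]
[0.3934 0.1369 0.119 ]
```

The post now stands about 0.45–0.5 rad looser, and the tool is square to the bar (y at 1.00 rad). Descend and close.

```bash
python3 -m jog '[[0,0,0.03,0,0.0854],[0,0,0.06,0,0.0854],[0,0,0.073,0,0.06],[0,0,0.073,0,0.03],[0,0,0.073,0,0],[0,0,0.073,0,0],[0,0,0.073,0,0],[0,0,0.073,0,0]]' 40
python3 - <<'E'
from h import *
s=ctrl.observe();print(s["tcp_pos"],s["orientation"],s["contact_force"],s["ft_torque"],s["grip_force"])
sc=ctrl.snapshot("scene");t=ctrl.snapshot("top");print(find(sc,BOX["scene"])["red"],find(t,BOX["top"]))
E
```

```text
clock: 7.0
tcp_pos: [0.6111, 0.0264, 0.1278]
orientation: [0.281, 0.96, 0.001, 0.001]
contact_force: [0.3, -0.1, 6.6]
gripper_width: 0.0159
grip_force: 39.3
[0.61105456 0.02644097 0.12780116] [2.80978722e-01 9.59713004e-01 5.11527942e-04 1.28296702e-03] [ 0.29918656 -0.11534037  6.57456776] [0.13496232 0.11367534 0.03682068] 39.33809459209442
[(np.int32(5), array([324.6, 171.2]), [323, 171, 4, 2])] {'blue': [], 'red': [], 'black': [(np.int32(189), array([340.1, 118.8]), [335, 110, 15, 26]), (np.int32(14), array([346.1, 124.2]), [345, 119, 3, 12]), (np.int32(4), array([337.8, 148.5]), [337, 147, 2, 4]), (np.int32(5), array([339.6, 156. ]), [339, 154, 2, 5])]}
```

```bash
python3 -m jog '[[0,0,0,0,0],[0,0,0,0,0],[0,0,0,0,0]]'
python3 - <<'E'
from h import *
sc=ctrl.snapshot("scene");x0,y0=290,130;cv2.imwrite("pics/s4.png",cv2.resize(sc["frame"][y0:y0+80,x0:x0+100],None,fx=6,fy=6,interpolation=cv2.INTER_CUBIC))
E
```

```text
clock: 7.48
tcp_pos: [0.6111, 0.0264, 0.1278]
orientation: [0.281, 0.96, 0.001, 0.001]
contact_force: [-0.5, 0.8, 7.2]
gripper_width: 0.0157
grip_force: 39.4
```

View pics/s4.png

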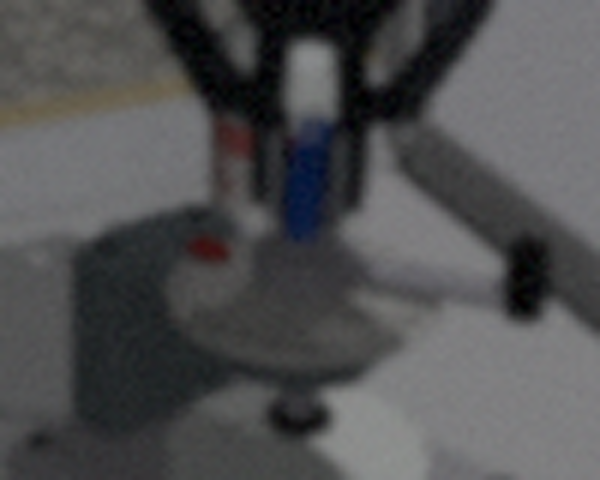

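The bar is between the fingers and the lever is clear. Now turn counter-clockwise.

```bash
python3 -m jog '[[0,0,0,-0.12,0],[0,0,0,-0.24,0],[0,0,0,-0.36,0],[0,0,0,-0.48,0],[0,0,0,-0.6,0],[0,0,0,-0.72,0],[0,0,0,-0.84,0],[0,0,0,-0.96,0],[0,0,0,-1.0,0],[0,0,0,-1.0,0]]' 60
python3 - <<'E'
from h import *
s=ctrl.observe();print(s["contact_force"],s["ft_torque"],s["joint_pos"][6])
sc=ctrl.snapshot("scene");x0,y0=290,130;cv2.imwrite("pics/s5.png",cv2.resize(sc["frame"][y0:y0+80,x0:x0+100],None,fx=6,fy=6,interpolation=cv2.INTER_CUBIC));print(find(sc,(325,140,350,180))["blue"])
E
```

```text
clock: 8.78
tcp_pos: [0.6112, 0.0284, 0.1279]
orientation: [-0.214, 0.977, 0.001, 0.002]
contact_force: [0.2, 2.7, 6.3]
gripper_width: 0.0142
grip_force: 58.7
[0.17732488 2.70150767 6.28136475] [ 0.84061444  0.05894982 -0.05871843] 1.728177532070565
[(np.int32(48), array([345.4, 161. ]), [343, 156, 5, 12])]
```

View pics/s5.png

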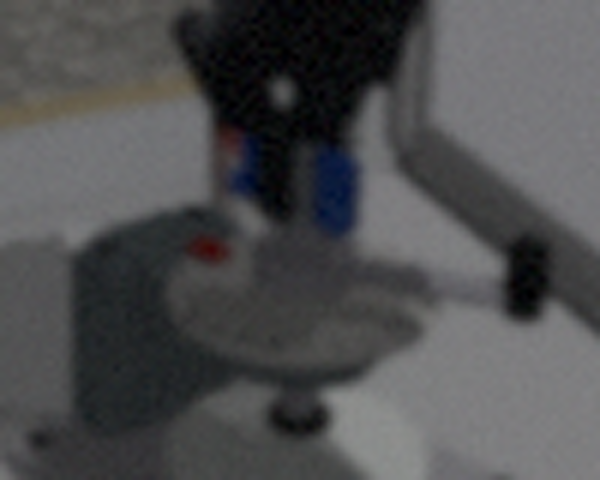

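The bar has turned, the lever stayed where it was, and the pointed end shows at about pixel (330,158), up and right of the tab at (324.7,171.3). I'll compare with where the pointer should appear.

```bash
python3 - <<'E'
from h import *
sc=ctrl.snapshot("scene");print(find(sc,(320,140,355,180)))
m=masks(sc)["blue"]
f=sc["frame"].astype(int);b=(f[...,0]>f[...,2]+25)&(f[...,0]>f[...,1]+15)
for v in range(148,172):print(v,"".join("#" if b[v,u] else "." for u in range(320,355)))
A=np.array([.610,.0275])
for a in(.35,.43,.5,.56,.62,.68):
    e=np.array([np.cos(a),np.sin(a)]);print(a,[proj(sc,np.r_[A+.038*e,z]).round(1).tolist() for z in(.103,.128,.158)])
E
```

```text
{'blue': [(np.int32(48), array([345.4, 161.3]), [343, 155, 6, 13])], 'red': [(np.int32(5), array([324.6, 171.2]), [323, 171, 4, 2])], 'black': [(np.int32(457), array([337.3, 149. ]), [321, 140, 34, 28]), (np.int32(6), array([323. , 165.5]), [322, 165, 3, 2]), (np.int32(6), array([320.5, 168.8]), [320, 167, 3, 5])]}
148 ...................................
149 ...................................
150 ...................................
151 ...................................
152 ...................................
153 ...........##......................
154 ...........##......................
155 ...........##..........####........
156 ...........##..........######......
157 ...........##..........######......
158 ..........###..........#######.....
159 .........####..........######......
160 .........####..........######......
161 .........###...........######......
162 .......................######......
163 .......................######......
164 .......................######......
165 .......................######......
166 .......................######......
167 .......................######......
168 ........................####.......
169 ...................................
170 ...................................
171 ...................................
0.35 [[327.8, 169.5], [328.0, 159.7], [328.3, 147.7]]
0.43 [[326.9, 169.9], [327.1, 160.1], [327.4, 148.1]]
0.5 [[326.2, 170.3], [326.4, 160.5], [326.6, 148.4]]
0.56 [[325.6, 170.7], [325.8, 160.8], [326.1, 148.8]]
0.62 [[325.1, 171.0], [325.3, 161.2], [325.6, 149.1]]
0.68 [[324.7, 171.4], [324.9, 161.6], [325.1, 149.5]]
```

The pointer is at about 0.35 rad and the tab at about 0.55–0.65. I'll turn 0.2 more, then release, clear the arm and look from above.

```bash
python3 -m jog '[[0,0,0,-0.1,0],[0,0,0,-0.2,0],[0,0,0,-0.2,0],[0,0,0,-0.2,0],[0,0,0,-0.2,0.03],[0,0,0,-0.2,0.06],[0,0,0,-0.2,0.0854],[0,0,-0.03,-0.2,0.0854],[0,0,-0.075,-0.2,0.0854]]'
python3 - <<'E'
from h import *
s=ctrl.observe();print(s["orientation"],s["joint_pos"])
sc=ctrl.snapshot("scene")
f=sc["frame"].astype(int);b=(f[...,0]>f[...,2]+25)&(f[...,0]>f[...,1]+15)
for v in range(148,172):print(v,"".join("#" if b[v,u] else "." for u in range(320,355)))
E
```

```text
clock: 10.0
tcp_pos: [0.6084, 0.0257, 0.2002]
orientation: [-0.31, 0.951, 0.001, -0.002]
contact_force: [0.8, 0.3, 0.8]
gripper_width: 0.0855
grip_force: 0.0
[-3.09775542e-01  9.50807194e-01  6.02647693e-04 -2.10458655e-03] [ 0.23788896  0.4620652  -0.4289447   1.68506672  0.21534916  1.0458776
  1.9400266 ]
148 ...................................
149 ...................................
150 ...................................
151 ...................................
152 ..........##.......................
153 ..........######...................
154 ..........#########................
155 ..........##############...........
156 ..........###################......
157 ..........####################.....
158 .........#####################.....
159 ........######################.....
160 .......#######################.....
161 .......#######################.....
162 .......######################......
163 ........######################.....
164 ...............###############.....
165 .................############......
166 ....................#########......
167 ........................#####......
168 ...................................
169 ...................................
170 ...................................
171 ...................................
```

```bash
python3 -m jog '[[-0.005,0.06,-0.02,0,0.0854],[-0.01,0.12,-0.02,0,0.0854],[-0.015,0.18,-0.02,0,0.0854],[-0.02,0.24,-0.02,0,0.0854],[-0.03,0.3,-0.02,0,0.0854],[-0.04,0.36,-0.02,0,0.0854],[-0.045,0.42,-0.02,0,0],[-0.045,0.48,-0.02,0,0],[-0.045,0.486,-0.02,0,0],[-0.045,0.486,-0.02,0,0]]'
python3 - <<'E'
from h import *
t=ctrl.snapshot("top");o=find(t,(355,110,410,205));print(o)
x0,y0,x1,y1=BOX["top"];cv2.imwrite("pics/c6.png",cv2.resize(t["frame"][y0:y1,x0:x1],None,fx=6,fy=6,interpolation=cv2.INTER_CUBIC))
A=np.array([.610,.0275])
for a in(.4,.5,.6):
    e=np.array([np.cos(a),np.sin(a)]);print(a,[proj(t,np.r_[A+.038*e,z]).round(1).tolist() for z in(.103,.128,.158)])
sc=ctrl.snapshot("scene");bs,_=hullc(masks(sc)["blue"],(325,148,360,178));bt,ht=hullc(masks(t)["blue"],(355,125,405,165))
print(bt,bs,tri([(t,*bt),(sc,*bs)]).round(4),ray(t,*bt,.143).round(4),ht.tolist())
E
```

```text
clock: 11.3
tcp_pos: [0.3597, 0.4453, 0.221]
orientation: [-0.31, 0.951, -0.0, -0.0]
contact_force: [0.9, -0.6, -0.3]
gripper_width: 0.0121
grip_force: 0.0
{'blue': [(np.int32(127), array([379.1, 144.7]), [371, 132, 14, 26])], 'red': [], 'black': [(np.int32(4), array([358. , 125.5]), [358, 124, 1, 4]), (np.int32(7), array([357.1, 132.3]), [357, 130, 2, 6]), (np.int32(68), array([397.6, 184. ]), [394, 179, 8, 11])]}
0.4 [[374.3, 139.1], [375.5, 133.5], [377.0, 126.5]]
0.5 [[372.5, 139.3], [373.7, 133.8], [375.2, 126.8]]
0.6 [[370.9, 139.7], [372.0, 134.2], [373.4, 127.2]]
[377.95224977 143.92102847] [338.55755156 159.51363939] [0.6154 0.03   0.14  ] [0.6143 0.0304 0.143 ] [[384, 154], [383, 156], [382, 157], [380, 157], [379, 156], [371, 137], [371, 135], [372, 133], [373, 132], [377, 132], [379, 136], [384, 148]]
```

View pics/c6.png

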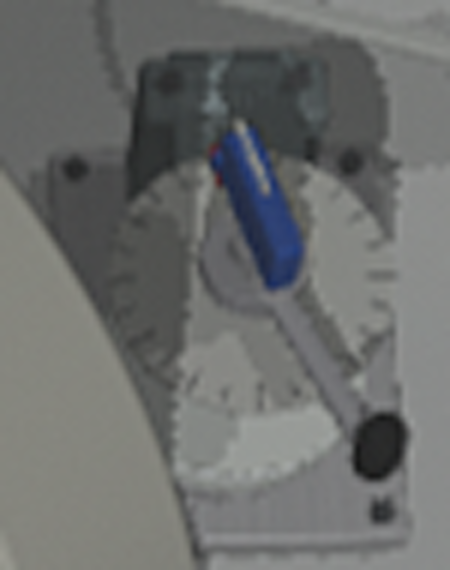

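The tip is now over the tab: tip at about (374.7,130), with the tab showing as a sliver at (371,137). The post is at (397.6,184). I'll fit the white line in this image and in the first one to refine the axis, bar angle and tab angle.

```bash
python3 - <<'E'
from h import *
t=ctrl.snapshot("top");f0=cv2.imread("pics/top0.png").astype(float);f1=t["frame"].astype(float)
def line(f,pts,rad=3):
    # whiteness-weighted centroid across guessed line, pts in px
    (u0,v0),(u1,v1)=pts;o=[]
    for k in np.linspace(0,1,12):
        u,v=u0+k*(u1-u0),v0+k*(v1-v0);n=np.array([-(v1-v0),u1-u0])/np.hypot(u1-u0,v1-v0)
        q=np.arange(-2,2.01,.25);val=cv2.remap(f.astype(np.float32),np.float32([u+q*n[0]]),np.float32([v+q*n[1]]),1)[0][:,2]
        w=np.clip(val-np.percentile(val,30),0,None)**2;o.append(ray(t,*(np.array([u,v])+n*(w@q)/w.sum()),.158)[:2])
    o=np.array(o);c=o.mean(0);d=np.linalg.svd(o-c)[2][0];d*=np.sign(d[0]);return c,d,np.abs((o-c)@[-d[1],d[0]]).max()
L=[line(f0,((381.5,141.5),(390,135.2))),line(f1,((374.9,131),(379.2,141.7)))]
for c,d,e in L:print("line c",c.round(4),"ang",np.arctan2(d[1],d[0]).round(3),"resid",e.round(4))
N=np.array([[-d[1],d[0]] for c,d,e in L]);print("axis from lines",np.linalg.solve(N,[n@c for n,(c,_,_) in zip(N,L)]).round(4))
r=f0[...,2]-np.maximum(f0[...,0],f0[...,1]);m=np.clip(r,15,None)-15;vv,uu=np.mgrid[130:142,366:378];w=m[130:142,366:378]
u,v=(w*uu).sum()/w.sum(),(w*vv).sum()/w.sum();p=ray(t,u,v,.102)
for A in((.610,.0275),(.611,.0275),(.609,.0265),(.611,.0285)):d=p[:2]-A;print("tab",u.round(2),v.round(2),p.round(4),A,np.arctan2(d[1],d[0]).round(3),np.hypot(*d).round(4))
for z in(.1,.104):print([ (ray(t,a,b,z)[:2]).round(4) for a,b in((397.6,184),)])
E
```

```text
line c [0.6241 0.0187] ang -0.575 resid 0.0002
line c [0.6225 0.0365] ang 0.609 resid 0.0003
axis from lines [0.61   0.0278]
tab 372.1 136.64 [0.65   0.0484 0.102 ] (0.61, 0.0275) 0.482 0.0452
tab 372.1 136.64 [0.65   0.0484 0.102 ] (0.611, 0.0275) 0.492 0.0443
tab 372.1 136.64 [0.65   0.0484 0.102 ] (0.609, 0.0265) 0.491 0.0465
tab 372.1 136.64 [0.65   0.0484 0.102 ] (0.611, 0.0285) 0.472 0.0438
[array([ 0.5579, -0.0321])]
[array([ 0.5561, -0.0319])]
```

The two white lines cross at the axis (0.610, 0.0278), which confirms it. The bar is at 0.609 rad and the tab at 0.48, so it has overshot by about 0.13 rad (4.7 mm). I'll go back, grip again and turn it back by that amount.

```bash
python3 -m jog '[[0.005,-0.06,0,0,0.0854],[0.01,-0.12,0,0,0.0854],[0.015,-0.18,0,0,0.0854],[0.02,-0.24,0,0,0.0854],[0.025,-0.3,0,0,0.0854],[0.03,-0.36,0,0,0.0854],[0.04,-0.42,0,0,0.0854],[0.0437,-0.48,0,0,0.0854],[0.0437,-0.4847,0,0,0.0854],[0.0437,-0.4847,0,0,0.0854]]'
python3 -m jog '[[0,0,0.03,0,0.0854],[0,0,0.06,0,0.0854],[0,0,0.091,0,0.06],[0,0,0.091,0,0.03],[0,0,0.091,0,0],[0,0,0.091,0,0],[0,0,0.091,0,0],[0,0,0.091,0,0]]' 60
```

```text
clock: 12.7
tcp_pos: [0.61, 0.0261, 0.221]
orientation: [-0.308, 0.951, 0.0, -0.0]
contact_force: [0.4, 1.2, 0.1]
gripper_width: 0.0855
grip_force: 0.0
clock: 13.7
tcp_pos: [0.6111, 0.0289, 0.1322]
orientation: [-0.31, 0.951, -0.0, 0.001]
contact_force: [-2.7, 1.6, 6.5]
gripper_width: 0.0112
grip_force: 59.6
```

```bash
python3 -m jog '[[0,0,0,0.07,0],[0,0,0,0.14,0],[0,0,0,0.14,0],[0,0,0,0.14,0],[0,0,0,0.14,0.03],[0,0,0,0.14,0.06],[0,0,0,0.14,0.0854],[0,0,-0.03,0.14,0.0854],[0,0,-0.075,0.14,0.0854],[0,0,-0.095,0.14,0.0854]]'
python3 -m jog '[[0,0.06,0,0,0.0854],[-0.005,0.12,0,0,0.0854],[-0.01,0.18,0,0,0.0854],[-0.01,0.24,0,0,0.0854],[-0.01,0.3,0,0,0.0854],[-0.01,0.36,0,0,0],[-0.01,0.42,0,0,0],[-0.01,0.48,0,0,0],[-0.01,0.48,0,0,0]]'
python3 - <<'E'
from h import *
t=ctrl.snapshot("top");bt,ht=hullc(masks(t)["blue"],(355,125,405,165));print(bt,ht.tolist(),find(t,(355,110,410,205)))
x0,y0,x1,y1=BOX["top"];cv2.imwrite("pics/c7.png",cv2.resize(t["frame"][y0:y1,x0:x1],None,fx=6,fy=6,interpolation=cv2.INTER_CUBIC))
E
```

```text
clock: 14.95
tcp_pos: [0.6115, 0.0283, 0.228]
orientation: [-0.243, 0.97, -0.0, 0.002]
contact_force: [0.1, 0.2, 0.4]
gripper_width: 0.0852
grip_force: 0.0
clock: 16.08
tcp_pos: [0.3875, 0.462, 0.2256]
orientation: [-0.248, 0.969, 0.002, -0.001]
contact_force: [-0.9, -0.9, 0.5]
gripper_width: 0.0126
grip_force: 0.0
[378.22557078 143.84109589] [[384, 151], [383, 154], [382, 156], [381, 157], [378, 157], [372, 136], [373, 134], [375, 132], [378, 131], [379, 131]] {'blue': [(np.int32(125), array([379.1, 144.7]), [372, 131, 13, 27])], 'red': [(np.int32(12), array([371.1, 137.2]), [370, 134, 3, 7])], 'black': [(np.int32(7), array([357., 133.]), [357, 130, 1, 7]), (np.int32(4), array([386. , 134.5]), [386, 133, 1, 4]), (np.int32(68), array([397.6, 184. ]), [394, 179, 8, 11])]}
```

View pics/c7.png

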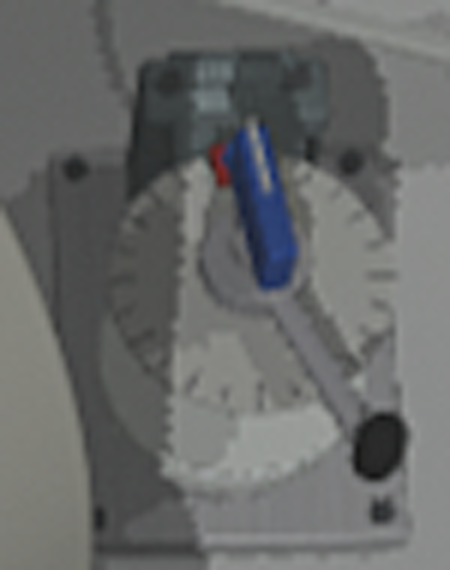

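The bar now shows slightly less rotation, with the white line from about (376.7,130.5) to (379.7,141.3) and half the tab visible at (371,137). I'll fit the line again.

```bash
cat >> h.py <<'E'
def line(t,f,pts):
    (u0,v0),(u1,v1)=pts;o=[]
    for k in np.linspace(0,1,12):
        u,v=u0+k*(u1-u0),v0+k*(v1-v0);n=np.array([-(v1-v0),u1-u0])/np.hypot(u1-u0,v1-v0)
        q=np.arange(-2,2.01,.25);val=cv2.remap(f.astype(np.float32),np.float32([u+q*n[0]]),np.float32([v+q*n[1]]),1)[0][:,2]
        w=np.clip(val-np.percentile(val,30),0,None)**2;o.append(ray(t,*(np.array([u,v])+n*(w@q)/w.sum()),.158)[:2])
    o=np.array(o);c=o.mean(0);d=np.linalg.svd(o-c)[2][0];d*=np.sign(d[0]);A=np.array([.61,.0278]);a=c-A
    return np.arctan2(d[1],d[0]).round(3),np.arctan2(a[1],a[0]).round(3),np.abs((o-c)@[-d[1],d[0]]).max().round(4)
E
python3 - <<'E'
from h import *
t=ctrl.snapshot("top");f=t["frame"]
for p in(((376.9,131),(379.7,141.3)),((376.7,131.5),(379.2,140.5))):print(line(t,f,p))
f0=cv2.imread("pics/top0.png");print(line(t,f0,((381.5,141.5),(390,135.2))))
# tab edges in first picture: redness by pixel
r=f0.astype(int);print((r[...,2]-np.maximum(r[...,0],r[...,1]))[131:143,366:379])
for a in(.42,.48,.54):
  e=np.array([np.cos(a),np.sin(a)]);n=np.array([-e[1],e[0]]);A=np.array([.61,.0278])
  print(a,[proj(t,np.r_[A+R*e+s*n,z]).round(1).tolist() for R in(.038,.050) for s in(-.005,.005) for z in(.103,)])
E
```

```text
(np.float64(0.477), np.float64(0.471), np.float64(0.0002))
(np.float64(0.48), np.float64(0.472), np.float64(0.0002))
(np.float64(-0.575), np.float64(-0.576), np.float64(0.0002))
[[ -7  -8  -6  -7  -6  -4  -4  -5  -4  -4  -4  -5  -6]
 [ -7  -6  -8  -8  -9  -6  -7  -8  -6  -5  -5  -3  -3]
 [ -8  -8  -8  -9  -8   1   3   6   1  -8  -5  -5  -3]
 [ -8  -8  -8  -2  31  43  27  35  32  -8  -6  -5  -5]
 [ -6  -8  -8   6  47  52  37  44  34  -6  -3  -2  -1]
 [ -2  -2  -3  -4  25  39  35  39  27  -4  -3  -2  -1]
 [ -1  -1  -2  -5  27  54  36  37  32   2  -3  -2  -1]
 [ -1  -1  -2  -4  10  53  36  39  36  11  -4  -3   0]
 [ -1  -1  -2  -3  -2  33  39  42  41  15  -4  -2  -1]
 [ -1  -1  -1  -2  -1  20  30  26  21   6  -3   0   0]
 [ -1  -2  -1  -2  -1   2   2   0   1   1  -2  -1 -18]
 [ -2  -2  -1  -2  -2  -3  -3  -2  -1  -2  -2 -21 -61]]
0.42 [[376.0, 138.9], [371.5, 139.3], [375.2, 134.0], [370.7, 134.5]]
0.48 [[375.0, 138.9], [370.5, 139.6], [373.8, 134.1], [369.3, 134.8]]
0.54 [[373.9, 138.9], [369.5, 139.9], [372.4, 134.2], [368.0, 135.2]]
```

The bar is at 0.475 rad and the tab at about 0.465, so the pointer is aligned to within 1 mm. Now I'll go to the far (-y) side of the post with closed fingers.

```bash
python3 -m jog '[[0.0087,-0.054,0,-0.03,0],[0.0173,-0.108,0,-0.06,0],[0.026,-0.163,0,-0.09,0],[0.0347,-0.217,0,-0.12,0],[0.0434,-0.271,0,-0.15,0],[0.052,-0.326,0,-0.18,0],[0.0607,-0.38,0,-0.21,0],[0.0694,-0.434,0,-0.23,0],[0.078,-0.488,0,-0.25,0],[0.0867,-0.5427,0,-0.265,0]]'
python3 -m jog '[[0,0,0,0,0],[0,0,0,0,0],[0,0,0,0,0]]'
python3 - <<'E'
from h import *
s=ctrl.observe();print(s["joint_pos"],s["orientation"])
sc=ctrl.snapshot("scene");print([(a,ray(sc,*a[1],.119).round(4)) for a in find(sc,(325,140,400,235))["black"]][:3])
E
```

```text
clock: 17.42
tcp_pos: [0.5718, -0.0679, 0.2254]
orientation: [-0.367, 0.93, -0.001, -0.0]
contact_force: [0.2, 1.4, 0.6]
gripper_width: -0.0002
grip_force: 0.0
clock: 17.8
tcp_pos: [0.5715, -0.0623, 0.2253]
orientation: [-0.369, 0.929, 0.0, -0.0]
contact_force: [0.5, -0.2, 0.3]
gripper_width: -0.0001
grip_force: 0.0
[ 0.3892083   0.36942782 -0.41086832  1.75085876  0.16597754  1.05586526
  2.24829426] [-3.69315110e-01  9.29304193e-01  2.51856079e-04 -4.99915223e-05]
[((np.int32(4), array([325.2, 167.2]), [325, 166, 2, 3]), array([0.6297, 0.0551, 0.119 ])), ((np.int32(85), array([377.6, 175.4]), [374, 169, 8, 14]), array([ 0.547 , -0.0328,  0.119 ])), ((np.int32(19), array([327.4, 191.2]), [325, 189, 8, 5]), array([0.5274, 0.0993, 0.119 ]))]
```

```bash
python3 -m jog '[[-0.0035,0,0.04,0,0],[-0.0035,0,0.08,0,0],[-0.0035,0,0.116,0,0],[-0.0035,0,0.116,0,0],[-0.0035,0.005,0.116,0,0],[-0.0035,0.01,0.116,0,0],[-0.0035,0.013,0.116,0,0],[-0.0035,0.016,0.116,0,0],[-0.0035,0.018,0.116,0,0]]'
```

```text
clock: 18.98
tcp_pos: [0.5631, -0.0485, 0.11]
orientation: [-0.369, 0.93, -0.001, 0.001]
contact_force: [2.5, -2.4, 0.2]
gripper_width: 0.0001
grip_force: 2.0
```

```bash
python3 -m jog '[[0.001,0.0035,0,0.04,0],[0.0016,0.007,0,0.08,0],[0.0021,0.0105,0,0.12,0],[0.0025,0.0141,0,0.16,0],[0.0029,0.0177,0,0.2,0],[0.0030,0.0212,0,0.24,0],[0.003,0.0247,0,0.28,0],[0.0029,0.0283,0,0.32,0],[0.0026,0.0318,0,0.36,0],[0.0023,0.0354,0,0.4,0]]'
```

```text
clock: 20.23
tcp_pos: [0.5378, -0.026, 0.11]
orientation: [-0.175, 0.985, -0.001, 0.001]
contact_force: [3.8, -4.9, 0.9]
gripper_width: 0.0002
grip_force: 2.9
```

Running free at about 6 N. Now in small steps of 0.06 rad, feeling for the seat.

```bash
python3 -m jog '[[0.0005,0.0017,0,0.02,0],[0.001,0.0035,0,0.04,0],[0.0014,0.0052,0,0.06,0]]'; python3 -m jog '[[0.0005,0.0017,0,0.02,0],[0.001,0.0035,0,0.04,0],[0.0014,0.0052,0,0.06,0]]'
```

```text
clock: 20.6
tcp_pos: [0.5346, -0.0214, 0.1099]
orientation: [-0.146, 0.989, -0.001, 0.001]
contact_force: [1.7, -4.9, 0.7]
gripper_width: -0.0002
grip_force: 2.7
clock: 20.98
tcp_pos: [0.5318, -0.0168, 0.1099]
orientation: [-0.116, 0.993, -0.001, 0.001]
contact_force: [3.5, -4.5, 0.7]
gripper_width: 0.0001
grip_force: 2.7
```

```bash
python3 -m jog '[[0.0005,0.0017,0,0.02,0],[0.001,0.0035,0,0.04,0],[0.0014,0.0052,0,0.06,0]]'
```

```text
clock: 21.35
tcp_pos: [0.5292, -0.0121, 0.1099]
orientation: [-0.086, 0.996, -0.001, 0.001]
contact_force: [3.1, -4.7, 1.1]
gripper_width: 0.0001
grip_force: 2.7
```

```bash
python3 -m jog '[[0.0005,0.0017,0,0.02,0],[0.001,0.0035,0,0.04,0]]'
```

```text
clock: 21.6
tcp_pos: [0.5277, -0.0088, 0.1099]
orientation: [-0.066, 0.998, -0.001, 0.001]
contact_force: [2.2, -6.5, 0.2]
gripper_width: -0.0001
grip_force: 2.6
```

```bash
python3 -m jog '[[0.0005,0.0017,0,0.02,0],[0.001,0.0035,0,0.04,0]]'
```

```text
clock: 21.85
tcp_pos: [0.5262, -0.0054, 0.1099]
orientation: [-0.046, 0.999, -0.001, 0.001]
contact_force: [2.1, -4.7, 0.5]
gripper_width: -0.0001
grip_force: 2.6
```

```bash
python3 -m jog '[[0.0005,0.0017,0,0.02,0],[0.001,0.0035,0,0.04,0]]'
```

```text
clock: 22.1
tcp_pos: [0.525, -0.0023, 0.1099]
orientation: [-0.026, 1.0, -0.001, 0.002]
contact_force: [4.1, -6.1, 0.3]
gripper_width: 0.0002
grip_force: 3.2
```

```bash
python3 -m jog '[[0.0004,0.0013,0,0.015,0],[0.0008,0.0026,0,0.03,0]]'
```

```text
clock: 22.35
tcp_pos: [0.5243, -0.0006, 0.1099]
orientation: [-0.011, 1.0, -0.001, 0.002]
contact_force: [3.8, -8.6, 0.4]
gripper_width: 0.0001
grip_force: 4.0
```

```bash
python3 -m jog '[[0.0004,0.0013,0,0.015,0],[0.0008,0.0026,0,0.03,0]]'
```

```text
clock: 22.6
tcp_pos: [0.5236, 0.0012, 0.11]
orientation: [0.004, 1.0, -0.002, 0.002]
contact_force: [3.7, -10.5, -0.5]
gripper_width: 0.0
grip_force: 4.8
```

The seat is met: force is now climbing about 2.2 N per step (10.5 N). Two more steps.

```bash
python3 -m jog '[[0.0004,0.0013,0,0.015,0],[0.0008,0.0026,0,0.03,0]]'
```

```text
clock: 22.85
tcp_pos: [0.5229, 0.003, 0.11]
orientation: [0.02, 1.0, -0.002, 0.002]
contact_force: [4.9, -10.6, -0.7]
gripper_width: 0.0001
grip_force: 5.6
```

```bash
python3 -m jog '[[0.0004,0.0013,0,0.015,0],[0.0008,0.0026,0,0.03,0]]'; python3 -m jog '[[0,0,0,0,0]]'
```

```text
clock: 23.1
tcp_pos: [0.5223, 0.0047, 0.11]
orientation: [0.035, 0.999, -0.003, 0.002]
contact_force: [5.3, -13.3, -0.4]
gripper_width: 0.0001
grip_force: 6.4
clock: 23.22
tcp_pos: [0.5222, 0.0049, 0.11]
orientation: [0.035, 0.999, -0.002, 0.002]
contact_force: [4.9, -12.4, -0.9]
gripper_width: -0.0004
grip_force: 5.9
```

```bash
python3 -m jog '[[0.0004,0.0013,0,0.015,0],[0.0008,0.0026,0,0.03,0],[0.0008,0.0026,0,0.03,0]]'; python3 - <<'E'
from h import *
s=ctrl.observe();print(s["contact_force"],s["ft_torque"])
E
```

```text
clock: 23.6
tcp_pos: [0.5217, 0.0068, 0.11]
orientation: [0.05, 0.999, -0.003, 0.002]
contact_force: [4.8, -13.5, 0.5]
gripper_width: 0.0002
grip_force: 6.6
[  4.84350742 -13.48085042   0.4710446 ] [-2.87212126 -0.98115369 -0.14882417]
```

About 14 N at the post, inside the 12–18 N band. Back off, rise, clear the view and check.

```bash
python3 -m jog '[[0,-0.007,0,0,0],[0,-0.02,0,0,0],[0,-0.025,0,0,0],[0,-0.025,-0.04,0,0],[0,-0.025,-0.09,0,0],[0,-0.025,-0.12,0,0]]'
python3 -m jog '[[0.02,0.05,0,0,0],[0.045,0.1,0,0,0],[0.068,0.15,0,0,0],[0.09,0.2,0,0,0],[0.11,0.25,0,0,0],[0.14,0.3,0,0,0],[0.16,0.35,0,0,0],[0.18,0.4,0,0,0],[0.205,0.442,0,0,0],[0.205,0.442,0,0,0]]'
python3 - <<'E'
from h import *
t=ctrl.snapshot("top");bt,ht=hullc(masks(t)["blue"],(355,125,405,165));print(bt)
print([(a,ray(t,*a[1],.121).round(4)) for a in find(t,(365,160,410,205))["black"]])
for p in(((376.9,131),(379.7,141.3)),((376.7,131.5),(379.2,140.5))):print(line(t,t["frame"],p))
s=ctrl.snapshot("scene");cv2.imwrite("pics/f8.png",np.hstack([cv2.resize(t["frame"][110:205,335:410],None,fx=5,fy=5,interpolation=cv2.INTER_CUBIC),s["frame"][100:,100:][:300,:420] if 0 else cv2.resize(s["frame"],(420,475))[:475]]))
E
```

```text
clock: 24.35
tcp_pos: [0.5177, -0.0114, 0.2316]
orientation: [0.047, 0.999, 0.0, 0.001]
contact_force: [0.6, -0.7, -0.1]
gripper_width: -0.0002
grip_force: 0.0
clock: 25.6
tcp_pos: [0.3504, 0.452, 0.2293]
orientation: [0.043, 0.999, 0.001, -0.001]
contact_force: [0.2, 0.4, 0.8]
gripper_width: -0.0001
grip_force: 0.0
[378.29179031 143.55192878]
[((np.int32(67), array([369., 187.]), [366, 182, 7, 11]), array([0.5243, 0.0233, 0.121 ]))]
(np.float64(0.476), np.float64(0.471), np.float64(0.0002))
(np.float64(0.478), np.float64(0.472), np.float64(0.0002))
```

View pics/f8.png

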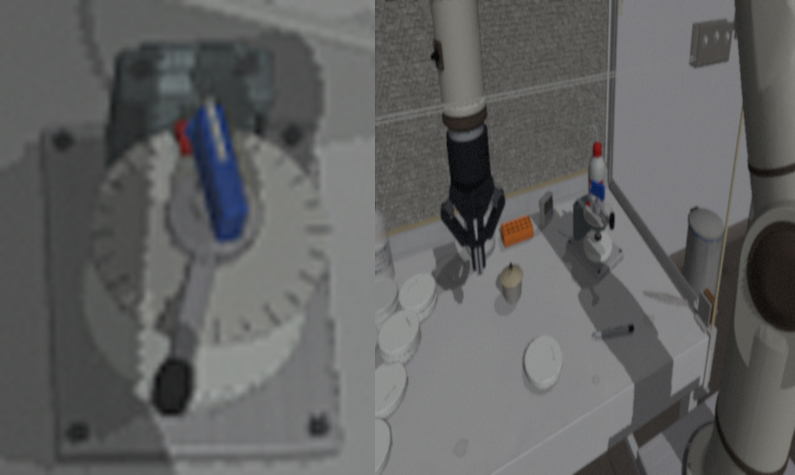

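The final view shows the bar still at 0.475 rad against the tab at about 0.465. The lever rests at about -0.27 rad, the gripper is free and the bystanders are where they were. Handing in.

```bash
python3 -c "
from station import ctrl
print(ctrl.hand_in())"
```

```text
the job is handed in; nothing more can be done
None
```

The job is handed in, but no verdict came back: the nut was loosened about 0.45 rad, the head points at the red tab within about 1 mm by camera, the nut is snug again at about 14 N (lever at about -0.27 rad), and the bystanders look undisturbed.

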